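# Warm a jar: stand it on the warmer and set the dial to the tab

## Robot

A 7-joint arm with a two-finger parallel gripper is mounted at the origin on a cart in front of the work surface, level with it; the furniture and walls round the work are solid. World frame = base frame: x ahead of the robot, y to its left, z up, the work surface at z = 0. Lengths are in m, angles in rad, forces in N, time in s.
With the tool pointing down it reaches from about 0.4 to 0.85 m from the base axis. Payload 10.4 kg.
Tool frame: the origin (TCP) lies on the centre line of the jaws, within the pads' length; the fingertips stand 25 mm ahead of it and the grasp point (between the pads) lies 6 mm ahead of it; z points along the fingers, y is the line along which they close (so a half turn about z gives the same grasp; the last joint's range is limited). The gripper opens to 85 mm and grips with 20 to 120 N. Pads are 22 mm wide; open, the fingers measure 114 mm over their backs; the gripper's body (76 mm by 85 mm) begins 54 mm behind the grasp point. The pads swing forward as they close: fully open they stand 13 mm farther back than shut.
Start: joints at [-1.139, 0.332, -0.065, 1.46, 0.022, 1.35, -0.088], TCP at [0.275, 0.561, 0.256] pointing down, gripper open.
Joint ranges: [-2.6, 2.6], [-0.5, 2.12], [-1.47, 1.34], [0.16, 2.42], [-1.27, 4.41], [0.06, 2.06], [-2.6, 2.6]. Speed limits (rad/s): [2.22, 2.22, 2.79, 2.79, 3.14, 3.14, 3.14].

## Interface

Orientations are given as a unit quaternion [x, y, z, w].
In Python, from station import arm gives the robot as it stands. The module is installed in compiled form; this text tells all that it offers.
- The arm moves only by the tool jog_arm, never from a script. Its argument "increments" is a list of rows, each a list of 6 numbers: the shift along the tool's x, y, z in mm, then the turn, a rotation vector about the tool's x, y, z in degrees. A call has 1 to 20 rows; each row is the pose to reach, as a shift and turn from the pose commanded when the call began, along the tool's axes at that moment; what a row does not reach only later rows make up. A row lasts 1/8 s, in which the tool goes at most 62.5 mm and 10.7 degrees, less where a joint would pass 70% of its speed; a pose out of reach is approached as far as the arm can. A call with a gripper value outside its range is refused whole. "hand" is the opening, from 0 (shut) to 1 (fully open), set as the call begins (left out, the last holds). The fingers move at their own pace and stop on an object; the grip force is fixed at half the most. Time passes only in rows, so rows that repeat a pose let the fingers close. It gives the time, the measured TCP pose, the force, the opening and the grip force at its end, in the units of the state.
- arm.state(): the state, without advancing time (a new reading comes with each control period).
- arm.capture(name): name is "side" or "top"; returns the picture (480x640x3 uint8, red, green, blue); there is no depth.
- arm.camera_params(name): a dict with "vfov" (degrees; the focal length in pixels is half the picture's height over the tangent of half this angle, whatever the lens; pixels are square), "cx", "cy" (the principal point, pixels), "dist_coeffs" ([k1, k2, p1, p2, k3] as OpenCV has them; the pictures are not rectified), "xyz" and "rotation" of the camera in the world. Camera axes: x right, y down, z forward; pixel columns grow to the right and rows downward; lengths in m; the calibration is good to about 2 mm. A picture is of the moment at which its call begins. camera_params takes no time and is no camera call.
- arm.sign_off(): hands the job in; it is judged then, once.
The state is a dict: "time": time; "joint_positions": joint angles; "joint_vel": joint speeds; "joint_efforts": joint torques, N m; "eef_pos": TCP position; "ee_rot": TCP orientation; "contact_force": force on the tool from outside, world axes, zero at the start; "moment": the same for the moment, N m; "opening": finger opening in m; "grip_force": force on a finger pad.
Only numpy, scipy, OpenCV 4.12 (cv2) and the standard library are available. Lean on these libraries where they do the work, as an engineer would, in place of code of your own. Each camera call takes 0.05 s, during which the arm holds its last target. There are 200 camera calls.

## Task

Gently stand the wide jar with the flat screw lid upright in the middle of the warmer's raised round plate and let go of it. Then turn the warmer's dial up, clockwise, until its pointer points straight at the little set tab on the rim of the scale. Leave the tab and the other things on the worktop where they are.

Things in the scene. Friction and masses are not known exactly. Their poses are not given: they have to be found in the camera images.
- jar: the jar to warm: round, 63 mm across its lid, body 60 mm across, 94 mm high, the lid being the top 11 mm; 0.33 kg. The widest of the jars; loose. Origin at the centre of its underside, z up.
- warmer: fixed white warmer, 250 mm long (x), 125 wide (y); origin at the centre of its underside, control panel at its -x end. Rear (+x) half: block 66 mm high with the raised round plate at (0.065, 0). Front half: panel sloping down to the front by 25 degrees; the dial's axis meets the panel at (-0.067, 0, 0.0402) and points along (-0.423, 0, 0.906) in this frame.
- plate_top (a point): centre of the top face of the warmer's round plate, which is 72 mm across and 76 mm above the worktop; axes as warmer.
- dial (a joint): angle of the dial in rad, 0 at the off end stop (pointer to the front left of the panel), growing clockwise as seen looking at the panel, to 4.71 at the other stop. The dial turns stiffly and stays where it is left.
- dial_top (a point): centre of the dial's top face. The dial is a plain round grip 42 mm across and 23 mm tall on a flange 53 mm across and 6 mm tall, in all 29 mm out of the panel. The point turns with the dial; its z axis is the turning axis, pointing out of the panel.
- pointer_tip (a point): tip of the dial's white pointer nose, 32 mm from the dial's axis, 3 mm above the panel; turns with the dial. A white line on the dial's top points the same way.
- set_tab (a joint): where the set tab stands on the scale, in rad, counted just as dial: the dial points at the tab when both read the same.
- tab_point (a point): where the pointer tip must come to: 32 mm from the dial's axis, 3 mm above the panel, in line with the set tab. The tab is a small black tab 4 mm high lying 35 to 48 mm from the dial's axis, with its point to the dial; it must not be shifted.
- shaker: salt shaker, 44 mm across, 90 mm high, loose; a bystander. Origin at the centre of its underside.
- spice_jar: slim spice jar, 46 mm across, 106 mm high, loose; a bystander. Origin at the centre of its underside.
- garlic: garlic bulb, 60 mm across, 59 mm high, loose; a bystander. Origin under its middle.
- tin: low food tin, 75 mm across, 58 mm high, loose; a bystander. Origin at the centre of its underside.
Not all that is in view belongs to the job. What is shaped like the jar but green or yellow is not meant.

How it is judged:
By the outcome, as a careful person would: the job done as asked, in the order asked, and still so for the second after the job is handed in, with the robot touching nothing.
It also fails if it takes over 67 s, if anything falls off the work surface, if the arm or the gripper's body presses on something with over 40 N, if the wrist force passes 120 N, or if a joint passes its speed limit or range.

## Working session

There is one attempt and no reset: what is moved stays moved. The work goes in short steps, Python scripts to look and compute and a tool call to move; the robot and the scene stay as the last step left them, time stands still between calls to the robot, and variables do not carry over. Pictures are saved under pics/ and viewed, at most 10 in all, crops included, and the job is handed in when it is done.

Besides the shell and the picture viewer there is one more tool, called after ">>>" as a command line: name --pt "numbers of a row" for each row, then --argument value for the rest. jog_arm: Moves the arm, as the interface text tells. Its arguments: {"type":"object","properties":{"increments":{"type":"array"},"hand":{"type":"number"}},"required":["increments"]}

```bash
mkdir -p pics; python3 - <<'E'
from station import arm
import cv2
for n in("side","top"):
    cv2.imwrite(f"pics/{n}0.png",arm.capture(n)[:,:,::-1]); print(n,arm.camera_params(n))
print(arm.state())
E
```

```text
side {'vfov': 52.15073315096926, 'cx': 321.1413258167883, 'cy': 239.55366513467737, 'dist_coeffs': array([0.01069911, 0.        , 0.        , 0.        , 0.        ]), 'xyz': array([0.04627505, 1.02620429, 0.61163947]), 'rotation': array([-0.18962648,  0.81806502, -0.53172866,  0.10989107])}
top {'vfov': 43.73435642765466, 'cx': 319.79489229830074, 'cy': 230.35371846446978, 'dist_coeffs': array([-0.07287437,  0.        ,  0.        ,  0.        ,  0.        ]), 'xyz': array([-0.07134676,  0.1455391 ,  1.4701891 ]), 'rotation': array([-0.56809174,  0.79485399, -0.17280989,  0.12496257])}
{'time': 0.1, 'joint_positions': array([-1.13862749,  0.33281334, -0.06471925,  1.46082331,  0.02159728,
        1.3498871 , -0.08849685]), 'joint_vel': array([ 0.00053323, -0.00352071,  0.0015842 ,  0.00026173,  0.00129694,
        0.00028085,  0.00012594]), 'joint_efforts': array([ 1.63734388e-03, -6.26744628e+01,  4.92255378e-02, -3.92430818e+01,
        1.64248230e-02,  6.88156739e-03,  1.37852072e-05]), 'eef_pos': array([0.27439778, 0.56122447, 0.25560885]), 'ee_rot': array([ 2.25410879e-01,  9.74263596e-01, -6.06642709e-04, -1.17252928e-04]), 'contact_force': array([ 0.24097512,  0.2048856 , -0.66355776]), 'moment': array([ 0.01872935, -0.02186283, -0.01681162]), 'grip_force': 0.0, 'opening': 0.08516261436199457}
```

View pics/side0.png

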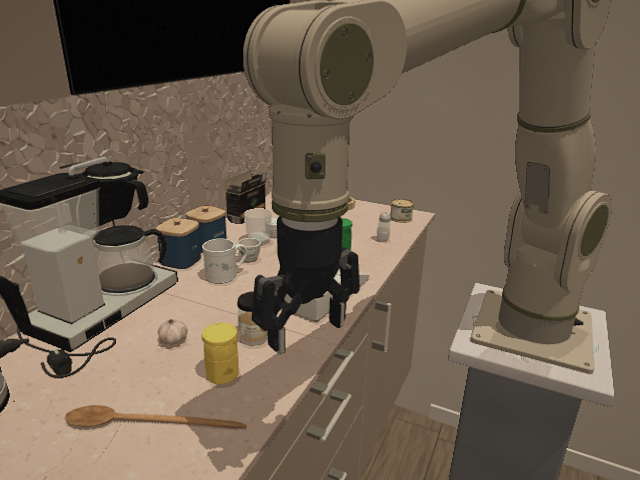

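View pics/top0.png

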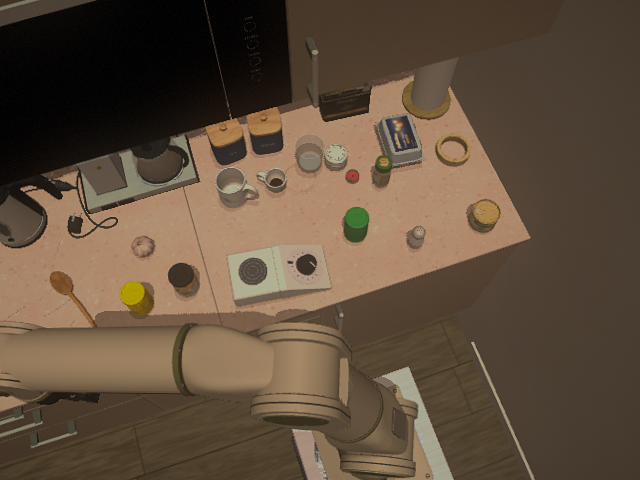

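Candidates for the jar in the top view are yellow (135,297), dark flat lid with a brown body (182,278) and green (356,223). I choose the dark-lidded one. The warmer has its plate at (253,271) and its dial at (306,265). I'll check both in a close crop.

```bash
cat > h.py <<'E'
import numpy as np, cv2
from scipy.spatial.transform import Rotation as R
from station import arm
def K(p):
    f=240/np.tan(np.radians(p["vfov"]/2)); return np.array([[f,0,p["cx"]],[0,f,p["cy"]],[0,0,1]])
def onz(n,uv,z):
    p=arm.camera_params(n); q=cv2.undistortPoints(np.array([[uv]],float),K(p),p["dist_coeffs"])[0,0]
    d=R.from_quat(p["rotation"]).apply([*q,1]); return p["xyz"]+d*(z-p["xyz"][2])/d[2]
def proj(n,X):
    p=arm.camera_params(n); r=R.from_quat(p["rotation"]).inv()
    return cv2.projectPoints(np.atleast_2d(X).astype(float),r.as_rotvec(),-r.apply(p["xyz"]),K(p),p["dist_coeffs"])[0][:,0]
E
python3 - <<'E'
from h import *
im=cv2.imread("pics/top0.png")
a=cv2.resize(im[230:330,160:340],None,fx=4.4,fy=4.4,interpolation=cv2.INTER_CUBIC)
cv2.imwrite("pics/crop1.png",a)
for n,uv,z in [("jar",(182,271),.094),("plate",(253,271),.076),("dial",(306,264),.066),("yellow",(133,291),.094),("green",(356,215),.094),("shaker",(417,230),.09)]: print(n,onz("top",uv,z))
print(R.from_quat(arm.state()["ee_rot"]).as_matrix().round(3))
E
```

```text
jar [0.53250008 0.30176424 0.094     ]
plate [0.48302317 0.13535617 0.076     ]
dial [0.46184707 0.00351508 0.066     ]
yellow [0.52041363 0.42827929 0.094     ]
green [ 0.5375018  -0.15714909  0.094     ]
shaker [ 0.44912745 -0.29018898  0.09      ]
[[-0.898  0.439 -0.001]
 [ 0.439  0.898 -0.001]
 [-0.    -0.001 -1.   ]]
```

View pics/crop1.png

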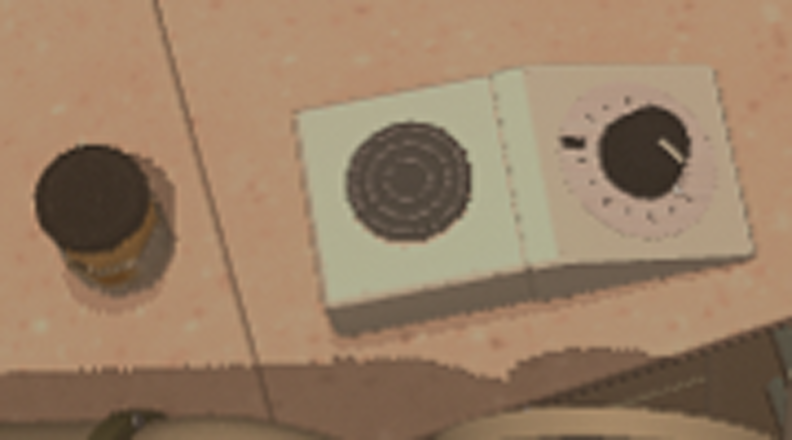

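```bash
cat >> h.py <<'E'
PX=np.array([.906,0,.423]);PZ=np.array([-.423,0,.906]);P0=np.array([-.067,0,.0402])
def pan(r,a,h): # dial angle a
    t=np.radians(135)-a; return P0+r*(np.cos(t)*PX+np.sin(t)*np.array([0,1,0]))+h*PZ
def W(w,X): return R.from_euler("z",w[2]).apply(np.atleast_2d(X))+[w[0],w[1],0]
E
python3 - <<'E'
from h import *
from scipy.optimize import least_squares
c=lambda u,v:(160+(u+.5)/4.4-.5,230+(v+.5)/4.4-.5)
X=np.array([[.065,0,.076],[.125,-.0625,.066],[.125,.0625,.066],[-.125,-.0625,.0132],[-.125,.0625,.0132],P0+.029*PZ])
U=np.array([c(408,181),c(296,113),c(328,305),c(714,67),c(752,255),c(646,150)])
wt=np.array([2,1,1,.5,.5,1])[:,None]
s=least_squares(lambda w:((proj("top",W(w,X))-U)*wt).ravel(),[.475,.07,np.pi/2]); w=s.x
print(w, (proj("top",W(w,X))-U).round(1).tolist())
print("plate",W(w,[.065,0,.076]),"dialtop",W(w,P0+.029*PZ), "axis",R.from_euler("z",w[2]).apply(PZ))
for nm,uv,r,h in [("tab",c(572,142),.0415,.003),("line",c(685,162),.018,.029),("nose",c(686,196),.032,.003)]:
    b=least_squares(lambda q:(proj("top",W(w,pan(q[1],q[0],h)))-uv).ravel(),[.1 if nm!="tab" else 2.2,r],x_scale=[1,.03]).x
    print(nm,b)
print("jar",onz("top",c(93,190),.094), onz("top",c(93,197),.09))
np.save("w.npy",w)
E
```

```text
[0.47477127 0.0726635  1.4351856 ] [[-0.1, 0.3], [-1.1, -1.2], [-1.8, 1.3], [0.3, -0.0], [1.1, 1.1], [2.8, -1.7]]
plate [[0.48355898 0.13706673 0.076     ]] dialtop [[ 0.46405473 -0.00587575  0.066474  ]] axis [-0.05718768 -0.41911642  0.906     ]
tab [2.64764316 0.04312417]
line [-0.08138997  0.01895246]
nose [-0.04766786  0.0334731 ]
jar [0.52888711 0.30580959 0.094     ] [0.5265421  0.30725244 0.09      ]
```

>>> jog_arm --pt "-30 -35 -10 0 0 0" --pt "-65 -78 -20 0 0 0" --pt "-100 -120 -30 0 0 0" --pt "-135 -162 -40 0 0 0" --pt "-170 -204 -44 0 0 0" --pt "-195 -234 -44 0 0 0" --pt "-205 -246 -44 0 0 0" --pt "-205 -246 -44 0 0 0" --pt "-205 -246 -44 0 0 0" --hand 1

```text
time: 1.23
eef_pos: [0.3501, 0.2518, 0.3001]
ee_rot: [0.225, 0.974, -0.0, -0.0]
contact_force: [-0.9, 1.2, -0.4]
opening: 0.0851
grip_force: 0.0
```

```bash
python3 - <<'E'
from h import *
t=arm.capture("top");s=arm.capture("side")
cv2.imwrite("pics/t1.png",t[:,:,::-1]);cv2.imwrite("pics/s1.png",s[:,:,::-1])
a=cv2.resize(t[200:330,140:340,::-1],None,fx=3,fy=3,interpolation=cv2.INTER_CUBIC)
b=cv2.resize(s[190:390,180:380,::-1],None,fx=2,fy=2,interpolation=cv2.INTER_CUBIC)[:390]
o=np.zeros((590,800,3),np.uint8); 
b=cv2.resize(s[230:380,190:390,::-1],None,fx=2,fy=2,interpolation=cv2.INTER_CUBIC)
b0=cv2.resize(t[230:330,150:350,::-1],None,fx=4,fy=4,interpolation=cv2.INTER_CUBIC)[:285]
o[:285]=b0[:, :800]; o[290:590,:400]=b; o[290:590,400:]=cv2.resize(s[:,:,::-1],(400,300))
cv2.imwrite("pics/m1.png",o); print(arm.state()["joint_positions"])
E
```

```text
[-0.85651063 -0.12783771  0.11609532  1.87132624  0.01503091  1.39777305
  0.37412056]
```

View pics/m1.png

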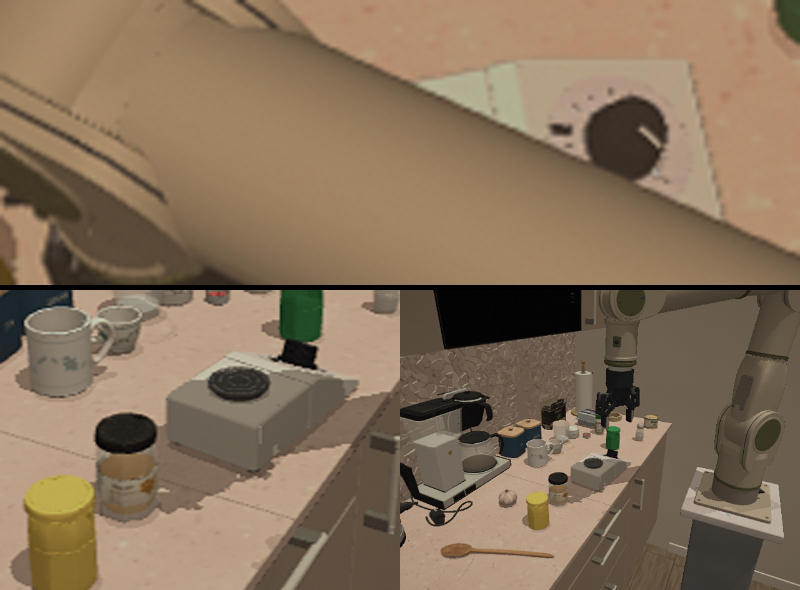

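The crops show the jar lid's top face centred at about (126,429) and the plate top at about (239,380), both in the side crop. The dial is behind the block there, and the dark-lidded jar is confirmed.

```bash
python3 - <<'E'
from h import *
s=lambda u,v:(190+(u+.5)/2-.5,230+(v-290+.5)/2-.5)
print("jar side",onz("side",s(126,429),.094),"plate side",onz("side",s(239,380),.076))
w=np.load("w.npy")
def ring(c,r): 
    a=np.linspace(0,2*np.pi,60); return np.c_[c[0]+r*np.cos(a),c[1]+r*np.sin(a),np.full(60,c[2])]
# compare predicted lid/plate extents with picks
for nm,n,c,r in [("lid","side",(.5289,.3058,.094),.0315),("lid","top",(.5289,.3058,.094),.0315),("base","side",(.5289,.3058,0),.03),("plate","side",(.48356,.13707,.076),.036),("plate","top",(.48356,.13707,.076),.036)]:
    q=proj(n,ring(c,r)); 
    q=(q-[190,230])*2+[0,290] if n=="side" else (q-[160,230])*4.4
    print(nm,n,q.min(0).round(),q.max(0).round())
E
```

```text
jar side [0.52401228 0.31084162 0.094     ] plate side [0.48426727 0.13567289 0.076     ]
lid side [ 93. 409.] [155. 442.]
lid top [ 35. 136.] [147. 241.]
base side [ 98. 486.] [156. 520.]
plate side [207. 366.] [270. 396.]
plate top [343. 121.] [469. 241.]
```

>>> jog_arm --pt "-25 25 0 0 0 0" --pt "-60 58 10 0 0 0" --pt "-95 92 30 0 0 0" --pt "-120 116 60 0 0 0" --pt "-132 128 90 0 0 0" --pt "-132 128 110 0 0 0" --pt "-132 128 110 0 0 0" --pt "-132 128 110 0 0 0"

```text
time: 2.33
eef_pos: [0.5255, 0.3082, 0.1911]
ee_rot: [0.225, 0.974, 0.0, 0.0]
contact_force: [-0.4, 0.5, 0.1]
opening: 0.0855
grip_force: 0.0
```

```bash
python3 - <<'E'
from h import *
s=arm.capture("side")
cv2.imwrite("pics/m2.png",cv2.resize(s[180:380,190:390,::-1],None,fx=3,fy=3,interpolation=cv2.INTER_CUBIC))
print(arm.state()["joint_positions"])
E
```

```text
[-0.77422372  0.33771104  0.20992047  1.60260219 -0.07422627  1.20728704
  0.56709793]
```

View pics/m2.png

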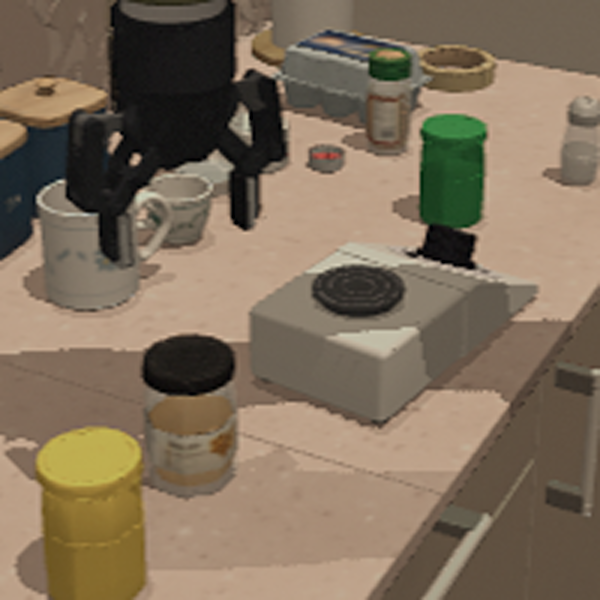

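```bash
python3 - <<'E'
from h import *
st=arm.state();p=st["eef_pos"];y=R.from_quat(st["ee_rot"]).as_matrix()[:,1]
f=lambda X:((proj("side",X)-[190,180])*3).round(0).tolist()
print(f([p+[0,0,-.025],p+[0,0,-.012],p+.05*y+[0,0,-.012],p-.05*y+[0,0,-.012],[.5255,.3082,.094],[.5255,.3082,0]]))
# top-face ellipse of lid: u 144-235 center ~189, v 337..382
for uv in [(189,358),(189,362),(191,362)]: print(onz("side",((uv[0]+.5)/3+189.5,(uv[1]+.5)/3+179.5),.094))
E
```

```text
[[184.0, 259.0], [184.0, 242.0], [115.0, 263.0], [248.0, 222.0], [189.0, 355.0], [193.0, 471.0]]
[0.52468158 0.31010168 0.094     ]
[0.52191293 0.31443961 0.094     ]
[0.52073176 0.31382969 0.094     ]
```

>>> jog_arm --pt "1 0 20 0 0 0" --pt "1 1 45 0 0 0" --pt "1 1 70 0 0 0" --pt "1 1 90 0 0 0" --pt "1 1 101 0 0 0" --pt "1 1 103 0 0 0" --pt "1 1 103 0 0 0" --pt "1 1 103 0 0 0" --hand 1

```text
time: 3.38
eef_pos: [0.5254, 0.3091, 0.0882]
ee_rot: [0.225, 0.974, 0.001, 0.0]
contact_force: [1.0, 0.1, 0.1]
opening: 0.0853
grip_force: 0.0
```

>>> jog_arm --pt "0 0 0 0 0 0" --pt "0 0 0 0 0 0" --pt "0 0 0 0 0 0" --pt "0 0 0 0 0 0" --pt "0 0 0 0 0 0" --pt "0 0 0 0 0 0" --pt "0 0 0 0 0 0" --pt "0 0 0 0 0 0" --hand 0

```text
time: 4.38
eef_pos: [0.5254, 0.3088, 0.0882]
ee_rot: [0.226, 0.974, 0.0, 0.0]
contact_force: [-2.2, -1.0, 6.0]
opening: 0.0615
grip_force: 64.1
```

>>> jog_arm --pt "0 0 -8 0 0 0" --pt "0 0 -25 0 0 0" --pt "0 0 -50 0 0 0" --pt "0 0 -80 0 0 0" --pt "0 0 -105 0 0 0" --pt "0 0 -118 0 0 0" --pt "0 0 -120 0 0 0" --pt "0 0 -120 0 0 0" --pt "0 0 -120 0 0 0"

```text
time: 5.5
eef_pos: [0.5246, 0.3086, 0.2062]
ee_rot: [0.225, 0.974, -0.001, -0.001]
contact_force: [0.4, 0.1, -3.5]
opening: 0.0615
grip_force: 66.2
```

```bash
python3 - <<'E'
from h import *
s=arm.capture("side");t=arm.capture("top");st=arm.state()
a=cv2.resize(s[150:350,180:380,::-1],None,fx=3,fy=3,interpolation=cv2.INTER_CUBIC)
cv2.imwrite("pics/m3.png",a)
print(st["eef_pos"],st["contact_force"],st["joint_positions"])
p=st["eef_pos"]
g=np.array([.5247,.310]); 
for c,r,nm in [((*p[:2],p[2]+.006),.0315,"lid"),((*p[:2],p[2]-.088),.03,"base")]:
    A=np.linspace(0,2*np.pi,60);q=(proj("side",np.c_[c[0]+r*np.cos(A),c[1]+r*np.sin(A),0*A+c[2]])-[180,150])*3; print(nm,q.min(0).round(),q.max(0).round())
E
```

```text
[0.52475749 0.30860049 0.20653887] [-0.02208903  0.10704184 -4.11325138] [-0.77753898  0.32693284  0.21210608  1.58404197 -0.07148324  1.23942447
  0.56296839]
lid [163. 266.] [262. 307.]
base [172. 392.] [263. 437.]
```

View pics/m3.png

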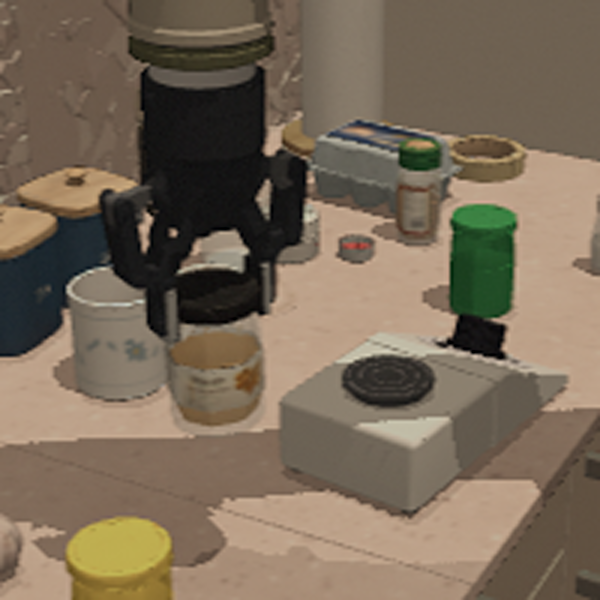

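>>> jog_arm --pt "-2 -8 0 0 0 0" --pt "-6 -28 0 0 0 0" --pt "-13 -56 0 0 0 0" --pt "-20 -88 0 0 0 0" --pt "-27 -120 0 0 0 0" --pt "-33 -147 0 0 0 0" --pt "-37 -165 0 0 0 0" --pt "-39 -172 0 0 0 0" --pt "-39 -172 0 0 0 0" --pt "-39 -172 20 0 0 0" --pt "-39 -172 32 0 0 0" --pt "-39 -172 34 0 0 0" --pt "-39 -172 34 0 0 0" --pt "-39 -172 34 0 0 0"

```text
time: 7.35
eef_pos: [0.4848, 0.1374, 0.1739]
ee_rot: [0.225, 0.974, 0.0, 0.0]
contact_force: [1.1, -0.8, -3.9]
opening: 0.0612
grip_force: 66.2
```

```bash
python3 - <<'E'
from h import *
s=arm.capture("side");st=arm.state()
cv2.imwrite("pics/m4.png",cv2.resize(s[170:340,240:400,::-1],None,fx=3.5,fy=3.5,interpolation=cv2.INTER_CUBIC))
print(st["eef_pos"],st["contact_force"],st["joint_positions"])
A=np.linspace(0,2*np.pi,60);p=st["eef_pos"]
for c,r,nm in [((*p[:2],p[2]+.006),.0315,"lid"),((*p[:2],p[2]-.088),.03,"base"),((.4838,.1368,.076),.036,"plate")]:
    q=(proj("side",np.c_[c[0]+r*np.cos(A),c[1]+r*np.sin(A),0*A+c[2]])-[240,170])*3.5; print(nm,q.min(0).round(),q.max(0).round())
E
```

```text
[0.48477582 0.13729167 0.17384558] [-0.41592846 -0.30787448 -4.0627036 ] [-0.63688007  0.12676584  0.29116456  1.89724582 -0.04048405  1.12224784
  0.78564623]
lid [192. 203.] [292. 243.]
base [195. 333.] [287. 376.]
plate [187. 342.] [297. 395.]
```

View pics/m4.png

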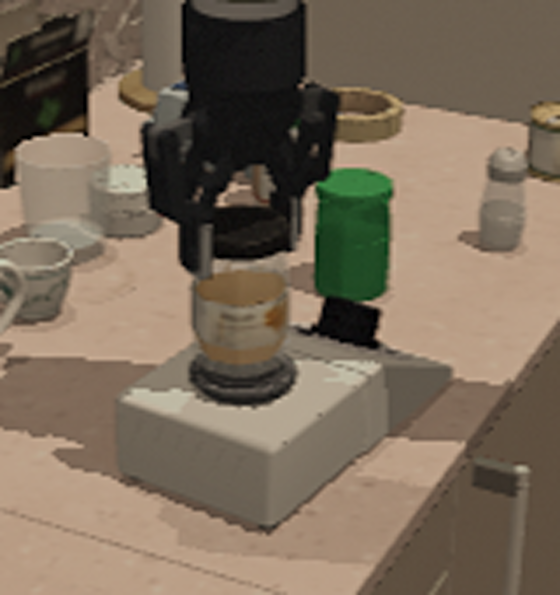

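The jar hangs upright and centred: its base spans u 194–288 and the plate 188–297. Lowering it now.

>>> jog_arm --pt "0 0 2 0 0 0" --pt "0 0 4 0 0 0" --pt "0 0 6 0 0 0" --pt "0 0 7.5 0 0 0" --pt "0 0 8.5 0 0 0" --pt "0 0 9 0 0 0" --pt "0 0 9 0 0 0"

```text
time: 8.28
eef_pos: [0.4845, 0.1372, 0.1643]
ee_rot: [0.225, 0.974, 0.0, 0.0]
contact_force: [0.8, -0.9, -4.0]
opening: 0.0615
grip_force: 66.2
```

>>> jog_arm --pt "0 0 0.5 0 0 0" --pt "0 0 1 0 0 0" --pt "0 0 1 0 0 0"

```text
time: 8.65
eef_pos: [0.4849, 0.137, 0.1641]
ee_rot: [0.226, 0.974, 0.0, 0.0]
contact_force: [-3.2, -2.1, 6.2]
opening: 0.0616
grip_force: 67.0
```

Contact. I'm releasing and rising.

>>> jog_arm --pt "0 0 0 0 0 0" --pt "0 0 0 0 0 0" --pt "0 0 0 0 0 0" --pt "0 0 0 0 0 0" --pt "0 0 0 0 0 0" --pt "0 0 0 0 0 0" --hand 1

```text
time: 9.4
eef_pos: [0.4844, 0.1371, 0.1633]
ee_rot: [0.225, 0.974, 0.0, -0.0]
contact_force: [0.2, 0.8, 0.1]
opening: 0.0854
grip_force: 0.0
```

>>> jog_arm --pt "0 0 -5 0 0 0" --pt "0 0 -20 0 0 0" --pt "0 0 -45 0 0 0" --pt "0 0 -75 0 0 0" --pt "0 0 -100 0 0 0" --pt "0 0 -110 0 0 0" --pt "0 0 -110 0 0 0" --pt "0 0 -110 0 0 0"

```text
time: 10.4
eef_pos: [0.4841, 0.137, 0.2724]
ee_rot: [0.225, 0.974, -0.0, -0.001]
contact_force: [-0.7, -0.7, 0.1]
opening: 0.0854
grip_force: 0.0
```

```bash
cat >> h.py <<'E'
def rect(n,im,w,h,N=400,half=.06):
    g=(np.arange(N)+.5)/N*2*half-half; u,v=np.meshgrid(-g,g)  # right = front(-PX), down = +y
    X=P0+u[...,None]*PX+v[...,None]*np.array([0,1,0])+h*PZ
    m=proj(n,W(w,X.reshape(-1,3))).reshape(N,N,2).astype(np.float32)
    return cv2.remap(im,m[...,0],m[...,1],cv2.INTER_CUBIC)
def deco(o,rs,half=.06):
    N=len(o);s=N/2/half
    for r in rs: cv2.circle(o,(N//2,N//2),int(r*s),(0,255,0),1)
    for d in range(0,280,30):
        t=np.radians(135-d);e=np.array([-np.cos(t),np.sin(t)])
        cv2.line(o,*[tuple(int(q) for q in N/2+e*r*s) for r in(.05,.056)],(255,0,0) if d%90 else (0,0,255),1)
    return o
E
python3 - <<'E'
from h import *
w=np.load("w.npy")
im=cv2.imread("pics/top0.png")
o=np.hstack([deco(rect("top",im,w,.003),[.0265,.035,.048]),deco(rect("top",im,w,.029),[.021])])
cv2.imwrite("pics/r1.png",o)
E
```

```text
(no output)
```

View pics/r1.png

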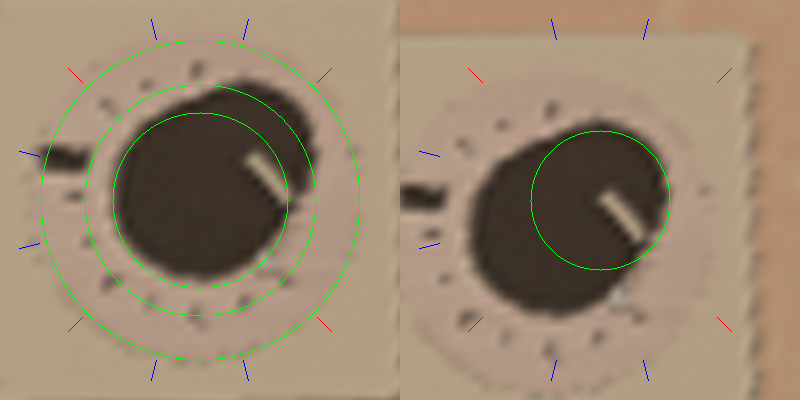

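```bash
cat >> h.py <<'E'
def tgt(pos,Rm):
    st=arm.state();A=R.from_quat(st["ee_rot"]); return (A.inv().apply(pos-st["eef_pos"])*1e3).round(1),np.degrees((A.inv()*Rm).as_rotvec()).round(1)
E
python3 - <<'E'
from h import *
w0=np.load("w.npy"); d=W(w0,P0+np.array([0,-.00225,0])+.0006*PX)[0]; pl=np.array([.4838,.1368])
yaw=np.arctan2(*(pl-d[:2])[::-1]); m=(pl-R.from_euler("z",yaw).apply([.065,0,0])[:2])
dd=R.from_euler("z",yaw).apply([-.067,0,0])[:2]+m
w=np.array([*(m+(d[:2]-dd)/2),yaw]); np.save("w2.npy",w); print(w0,w,np.hypot(*(pl-d[:2])),d)
ax=R.from_euler("z",w[2]).apply(PZ); P=W(w,P0)[0]; print(P,ax)
A=R.from_quat(arm.state()["ee_rot"]); B=A*R.from_rotvec([0,0,-np.radians(120)])
zt=-ax; z0=B.apply([0,0,1]); T=R.from_rotvec(np.cross(z0,zt)/np.linalg.norm(np.cross(z0,zt))*np.arccos(z0@zt))
C=T*B; np.save("C.npy",C.as_quat())
pos=P+ax*.135
print("call1 (yaw only)",tgt(pos+[0,0,.06],B),"call2 full",tgt(pos,C)); print(pos)
E
```

```text
[0.47477127 0.0726635  1.4351856 ] [0.47602827 0.07264927 1.45023597] 0.13123956581368512 [0.46801601 0.00651305 0.0404538 ]
[0.46797028 0.00613559 0.0402    ] [-0.05087358 -0.41992961  0.906     ]
call1 (yaw only) (array([ -61.8, -178.5,   50. ]), array([   0.,    0., -120.])) call2 full (array([ -61.8, -178.5,  110. ]), array([ -22.8,  -19.8, -117.7]))
[ 0.46110235 -0.0505549   0.16251   ]
```

>>> jog_arm --pt "-3 -10 0 0 0 -5" --pt "-10 -28 0 0 0 -14" --pt "-18 -50 0 0 0 -23" --pt "-26 -75 0 0 0 -32" --pt "-35 -100 5 0 0 -41" --pt "-43 -125 15 0 0 -50" --pt "-52 -150 25 0 0 -59" --pt "-58 -168 35 0 0 -68" --pt "-62 -178 45 0 0 -77" --pt "-62 -178 50 0 0 -86" --pt "-62 -178 50 0 0 -95" --pt "-62 -178 50 0 0 -104" --pt "-62 -178 50 0 0 -112" --pt "-62 -178 50 0 0 -118" --pt "-62 -178 50 0 0 -120" --pt "-62 -178 50 0 0 -120" --hand 1

```text
time: 12.4
eef_pos: [0.4542, -0.0022, 0.2159]
ee_rot: [0.713, -0.701, 0.024, 0.015]
contact_force: [0.3, 0.1, -0.3]
opening: 0.0858
grip_force: 0.0
```

```bash
python3 - <<'E'
from h import *
w=np.load("w2.npy");C=R.from_quat(np.load("C.npy"));ax=R.from_euler("z",w[2]).apply(PZ);P=W(w,P0)[0]
st=arm.state();print(st["eef_pos"],st["joint_positions"]);print(tgt(P+ax*.135,C))
E
```

```text
[ 0.4541771  -0.00219308  0.21592696] [-1.61925577 -0.49811665  1.23212248  1.99943424  0.53488024  1.36531508
  2.60267752]
(array([45.5, -5.4, 56.1]), array([  3.5, -27.9,  -2.6]))
```

>>> jog_arm --pt "0 0 0 0 0 8" --pt "0 0 0 0 0 18" --pt "0 0 0 0 0 28" --pt "0 0 0 0 0 38" --pt "0 0 0 0 0 48" --pt "0 0 0 0 0 58" --pt "0 0 0 0 0 66" --pt "0 0 0 0 0 70" --pt "0 0 0 0 0 70" --pt "0 0 0 0 0 70"

```text
time: 13.65
eef_pos: [0.4546, -0.0039, 0.2166]
ee_rot: [-0.18, 0.983, -0.027, 0.002]
contact_force: [0.2, 1.1, -0.0]
opening: 0.0854
grip_force: 0.0
```

```bash
python3 - <<'E'
from h import *
w=np.load("w2.npy");ax=R.from_euler("z",w[2]).apply(PZ);P=W(w,P0)[0]
st=arm.state();print(st["eef_pos"],st["joint_positions"])
B=R.from_quat(st["ee_rot"])
zt=-ax; z0=B.apply([0,0,1]); c=np.cross(z0,zt);T=R.from_rotvec(c/np.linalg.norm(c)*np.arccos(z0@zt))
C=T*B; np.save("C.npy",C.as_quat());print(B.as_matrix().round(2),tgt(P+ax*.135,C))
E
```

```text
[ 0.45458088 -0.00391826  0.21656849] [-1.37007071 -0.22553187  1.14861314  1.99669734  0.27318086  1.24847031
  1.61322514]
[[-0.94 -0.35  0.01]
 [-0.35  0.93 -0.05]
 [ 0.01 -0.05 -1.  ]] (array([ 10.1, -43. ,  56.5]), array([-25.2, -12. ,  -0. ]))
```

>>> jog_arm --pt "1 -5 5 -3 -1.5 0" --pt "3 -13 12 -8 -4 0" --pt "5 -22 20 -14 -6 0" --pt "8 -33 30 -19 -9 0" --pt "10 -41 38 -24 -11 0" --pt "10 -43 45 -25.2 -12 0" --pt "10 -43 52 -25.2 -12 0" --pt "10 -43 56.5 -25.2 -12 0" --pt "10 -43 56.5 -25.2 -12 0" --pt "10 -43 56.5 -25.2 -12 0"

```text
time: 14.9
eef_pos: [0.4328, -0.0383, 0.1823]
ee_rot: [-0.175, 0.962, 0.196, 0.076]
contact_force: [-0.4, -0.0, -0.2]
opening: 0.0858
grip_force: 0.0
```

```bash
python3 - <<'E'
from h import *
w=np.load("w2.npy");C=R.from_quat(np.load("C.npy"));ax=R.from_euler("z",w[2]).apply(PZ);P=W(w,P0)[0]
st=arm.state();print(st["eef_pos"],st["joint_positions"]);print(tgt(P+ax*.135,C),tgt(P+ax*.033,C))
t=arm.capture("top");s=arm.capture("side")
cv2.imwrite("pics/m5.png",np.hstack([cv2.resize(t[150:350,180:380,::-1],(400,400)),cv2.resize(s[150:350,240:440,::-1],(400,400))]))
E
```

```text
[ 0.43281246 -0.03830347  0.18227116] [-1.25494952 -0.49892593  1.33843811  2.09551063  0.07071039  1.11623816
  1.96732742]
(array([-18.2, -27.9,  15.2]), array([-1.4,  1. , -0. ])) (array([-16.4, -25.3, 117.2]), array([-1.4,  1. , -0. ]))
```

View pics/m5.png

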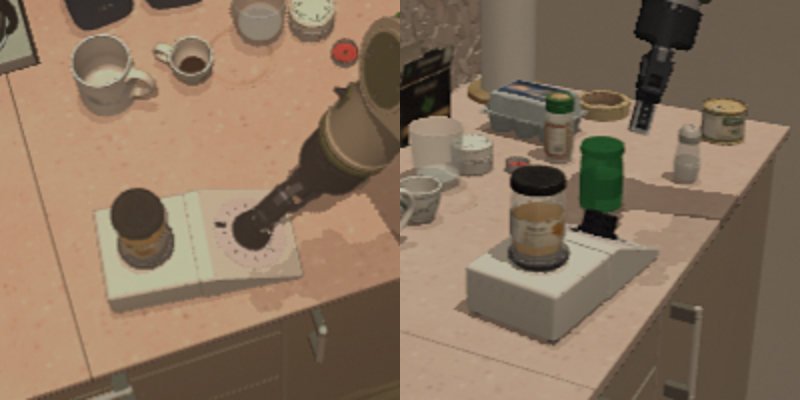

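The jar stands centred on the plate. The arm's redundancy has run into joint limits (q2 at −0.5, q3 at 1.34). I'll fit a kinematic model from the logged poses so I can plan around that.

```bash
cat > kin.py <<'E'
import numpy as np
from scipy.spatial.transform import Rotation as R
from scipy.optimize import least_squares
rz=lambda a:R.from_euler("z",a)
ry=lambda a:R.from_euler("y",a)
SG=1
def fk(q,p):
    H,L1,L2,L3,a1,b1,a2,b2,ty,y5,y1=p
    A=rz(-q[0]+y1); x=np.array([0,0,H]); A=A*ry(q[1]); x=x+A.apply([a1,b1,L1])
    A=A*rz(-q[2])*ry(q[3]); x=x+A.apply([a2,b2,L2]); A=A*rz(-q[4]+y5)*ry(q[5]); x=x+A.apply([0,0,L3]); return x,A*rz(-q[6]+ty)
LO=np.array([-2.6,-.5,-1.47,.16,-1.27,.06,-2.6]);HI=np.array([2.6,2.12,1.34,2.42,4.41,2.06,2.6])
E
python3 - <<'E'
from kin import *
from h import arm
D=[([-1.13862749,.33281334,-.06471925,1.46082331,.02159728,1.3498871,-.08849685],[.2744,.56122,.25561],[.22541,.97426,-.0006,-.0001]),
([-0.85651063,-0.12783771,0.11609532,1.87132624,0.01503091,1.39777305,0.37412056],[.3501,.2518,.3001],[.225,.974,0,0]),
([-0.77422372,0.33771104,0.20992047,1.60260219,-0.07422627,1.20728704,0.56709793],[.5255,.3082,.1911],[.225,.974,0,0]),
([-0.77753898,0.32693284,0.21210608,1.58404197,-0.07148324,1.23942447,0.56296839],[.52476,.3086,.20654],[.225,.974,0,0]),
([-0.63688007,0.12676584,0.29116456,1.89724582,-0.04048405,1.12224784,0.78564623],[.48478,.1373,.17385],[.225,.974,0,0]),
([-1.61925577,-0.49811665,1.23212248,1.99943424,0.53488024,1.36531508,2.60267752],[.45418,-.00219,.21593],[.713,-.701,.024,.015]),
([-1.37007071,-0.22553187,1.14861314,1.99669734,0.27318086,1.24847031,1.61322514],[.45458,-.00392,.21657],[-.18,.983,-.027,.002])]
s=arm.state();D.append((s["joint_positions"],s["eef_pos"],s["ee_rot"]))
best=None
def f(p): return np.concatenate([np.r_[fk(q,p)[0]-x,.3*(fk(q,p)[1].inv()*R.from_quat(r)).as_rotvec()] for q,x,r in D])
for ty in (0,1.57,3.14,-1.57):
    o=least_squares(f,[.35,.4,.4,.2,0,0,0,0,ty,0,0]); 
    if best is None or o.cost<best.cost: best=o
print(best.x.round(4),best.cost); print(f(best.x).reshape(-1,6).round(4)); np.save("kp.npy",best.x)
E
```

```text
[ 2.5800e-01  4.4840e-01  4.9000e-01  3.1800e-01 -0.0000e+00 -2.1800e-02
 -2.0000e-04 -2.3500e-02  1.5704e+00 -3.0000e-04 -4.0000e-04] 5.563797381469601e-07
[[-0.     -0.     -0.      0.      0.0001  0.    ]
 [-0.     -0.0001 -0.0001 -0.0002  0.      0.0004]
 [ 0.0002 -0.      0.0004  0.0005  0.0003 -0.    ]
 [-0.      0.     -0.0001 -0.0004 -0.0001 -0.0002]
 [ 0.      0.0001 -0.0001  0.0002  0.0002 -0.0002]
 [-0.0001  0.     -0.0001 -0.0001  0.0001  0.    ]
 [-0.      0.0001 -0.0001  0.0001  0.0001 -0.0001]
 [ 0.0001 -0.      0.     -0.0001  0.      0.0001]]
```

```bash
cat >> kin.py <<'E'
KP=np.load("kp.npy")
def err(q,x,Rm):
    a,b=fk(q,KP); return np.r_[x-a,(Rm*b.inv()).as_rotvec()]
def jac(q):
    J=np.zeros((6,7));x0,R0=fk(q,KP)
    for i in range(7):
        d=np.array(q,float);d[i]+=1e-5;x1,R1=fk(d,KP);J[:,i]=np.r_[x1-x0,(R1*R0.inv()).as_rotvec()]/1e-5
    return J
def sim(q,x,Rm,n=60): # guess: pinv steps with clip, straight line
    q=np.array(q,float);a,b=fk(q,KP);rv=(Rm*b.inv()).as_rotvec()
    for k in range(1,n+1):
        for _ in range(3):
            e=err(q,a+(x-a)*k/n,R.from_rotvec(rv*k/n)*b)
            J=jac(q);q=np.clip(q+J.T@np.linalg.solve(J@J.T+1e-4*np.eye(6),e),LO,HI)
    return q,err(q,x,Rm)
E
python3 - <<'E'
from h import *
from kin import *
w=np.load("w2.npy");ax=R.from_euler("z",w[2]).apply(PZ);P=W(w,P0)[0];C=R.from_quat(np.load("C.npy"))
q0=arm.state()["joint_positions"];mid=(LO+HI)/2;rg=(HI-LO)/2
rng=np.random.default_rng(0)
for psi in range(-120,211,30):
    Rm=C*rz(np.radians(psi)); b=None
    for k in range(12):
        g=rng.uniform(LO+.1,HI-.1) if k else [-.6,.1,.3,1.9,0,1.1,.8]
        o=least_squares(lambda q:np.r_[50*err(q,P+ax*.033,Rm),.3*((q-mid)/rg)**4],g,bounds=(LO,HI))
        if np.abs(err(o.x,P+ax*.033,Rm)).max()<2e-3:
            m=((rg-abs(o.x-mid))/rg).min()
            if b is None or m>b[0]: b=(m,o.x)
    print(psi,None if b is None else (round(b[0],2),b[1].round(2)))
print("sim check: from pose5-like data")
qa=[-0.63688007,0.12676584,0.29116456,1.89724582,-0.04048405,1.12224784,0.78564623]
x,r=fk(qa,KP)
print("sim of my call:",sim(qa,np.array([.4542,-.0022,.2159]),r*rz(np.radians(-120)))[0].round(2))
E
```

```text
-120 (np.float64(0.29), array([ 0.72,  0.31, -0.57,  2.04, -0.35,  0.89, -1.84]))
-90 (np.float64(0.19), array([-0.17,  0.26,  0.42,  2.09, -0.66,  0.98, -2.11]))
-60 (np.float64(0.04), array([-0.59,  0.36,  0.91,  2.11, -0.84,  1.08, -2.49]))
-30 (np.float64(0.07), array([ 1.29,  0.64, -1.28,  2.02,  0.22,  0.9 ,  2.41]))
0 (np.float64(0.2), array([ 1.15,  0.48, -1.07,  2.03, -0.03,  0.88,  2.08]))
30 (np.float64(0.34), array([ 1.02,  0.4 , -0.9 ,  2.03, -0.17,  0.88,  1.67]))
60 (np.float64(0.34), array([ 0.96,  0.37, -0.84,  2.03, -0.21,  0.88,  1.18]))
90 (np.float64(0.34), array([ 0.96,  0.37, -0.83,  2.03, -0.22,  0.88,  0.66]))
120 (np.float64(0.34), array([ 0.96,  0.37, -0.83,  2.03, -0.22,  0.88,  0.14]))
150 (np.float64(0.34), array([ 0.96,  0.37, -0.83,  2.03, -0.22,  0.88, -0.38]))
180 (np.float64(0.34), array([ 0.95,  0.37, -0.83,  2.03, -0.22,  0.88, -0.91]))
210 (np.float64(0.34), array([ 0.93,  0.36, -0.8 ,  2.03, -0.23,  0.88, -1.42]))
sim check: from pose5-like data
sim of my call: [-0.64 -0.05  0.54  1.97  0.03  1.21  2.6 ]
```

```bash
python3 - <<'E'
from h import *
from kin import *
q={1:[-1.13862749,.33281334,-.06471925,1.46082331,.02159728,1.3498871,-.08849685],
2:[-0.85651063,-0.12783771,0.11609532,1.87132624,0.01503091,1.39777305,0.37412056],
3:[-0.77422372,0.33771104,0.20992047,1.60260219,-0.07422627,1.20728704,0.56709793],
5:[-0.63688007,0.12676584,0.29116456,1.89724582,-0.04048405,1.12224784,0.78564623],
6:[-1.61925577,-0.49811665,1.23212248,1.99943424,0.53488024,1.36531508,2.60267752],
7:[-1.37007071,-0.22553187,1.14861314,1.99669734,0.27318086,1.24847031,1.61322514],8:arm.state()["joint_positions"]}
for a,b in [(1,2),(2,3),(3,5),(6,7),(7,8)]:
    x,r=fk(q[b],KP); print(a,b,np.round(q[b],2),sim(q[a],x,r)[0].round(2))
w=np.load("w2.npy");ax=R.from_euler("z",w[2]).apply(PZ);P=W(w,P0)[0];C=R.from_quat(np.load("C.npy"))
# plan: retreat up, yaw by psi, then tilt at dial
x8,r8=fk(q[8],KP)
for psi in (60,90,120,150,180):
    q1,_=sim(q[8],x8+[0,0,.05],r8*rz(np.radians(psi)))
    q2,e=sim(q1,P+ax*.135,C*rz(np.radians(psi)));q3,e3=sim(q2,P+ax*.033,C*rz(np.radians(psi)))
    print(psi,q1.round(2),q3.round(2),abs(e3).max().round(4))
E
```

```text
1 2 [-0.86 -0.13  0.12  1.87  0.02  1.4   0.37] [-0.86 -0.13  0.12  1.87  0.02  1.4   0.37]
2 3 [-0.77  0.34  0.21  1.6  -0.07  1.21  0.57] [-0.77  0.34  0.2   1.6  -0.07  1.21  0.56]
3 5 [-0.64  0.13  0.29  1.9  -0.04  1.12  0.79] [-0.63  0.13  0.29  1.9  -0.04  1.12  0.79]
6 7 [-1.37 -0.23  1.15  2.    0.27  1.25  1.61] [-1.37 -0.23  1.15  2.    0.28  1.25  1.61]
7 8 [-1.25 -0.5   1.34  2.1   0.07  1.12  1.97] [-1.26 -0.5   1.34  2.1   0.08  1.12  1.96]
60 [-0.96 -0.26  1.14  2.03 -0.2   1.22  1.12] [-0.7   0.43  1.05  2.11 -0.91  1.14  1.76] 0.0
90 [-0.86 -0.2   1.07  2.03 -0.27  1.23  0.66] [-0.68  0.41  1.02  2.11 -0.89  1.12  1.22] 0.0
120 [-0.78 -0.17  1.    2.03 -0.3   1.23  0.16] [-0.63  0.38  0.96  2.11 -0.86  1.1   0.67] 0.0
150 [-0.72 -0.15  0.95  2.03 -0.32  1.23 -0.34] [-0.59  0.36  0.91  2.11 -0.84  1.08  0.13] 0.0
180 [-0.67 -0.13  0.91  2.03 -0.34  1.24 -0.86] [-0.56  0.35  0.87  2.11 -0.82  1.07 -0.41] 0.0
```

>>> jog_arm --pt "0 0 -8 0 0 5" --pt "0 0 -20 0 0 14" --pt "0 0 -30 0 0 23" --pt "0 0 -35 0 0 32" --pt "0 0 -35 0 0 41" --pt "0 0 -35 0 0 50" --pt "0 0 -35 0 0 59" --pt "0 0 -35 0 0 68" --pt "0 0 -35 0 0 76" --pt "0 0 -35 0 0 80" --pt "0 0 -35 0 0 80" --pt "0 0 -35 0 0 80"

```text
time: 16.5
eef_pos: [0.4299, -0.0528, 0.2141]
ee_rot: [0.484, 0.849, 0.199, -0.068]
contact_force: [-0.5, -0.2, -0.1]
opening: 0.0852
grip_force: 0.0
```

```bash
python3 - <<'E'
from h import *
from kin import *
w=np.load("w2.npy");C=R.from_quat(np.load("C.npy"))*rz(np.radians(80));np.save("C2.npy",C.as_quat());ax=R.from_euler("z",w[2]).apply(PZ);P=W(w,P0)[0]
st=arm.state();q=st["joint_positions"];print(st["eef_pos"],q.round(2));print(tgt(P+ax*.135,C),tgt(P+ax*.033,C))
a,_=sim(q,P+ax*.135,C);b,_=sim(a,P+ax*.033,C);c,e=sim(b,P+ax*.033,C*rz(np.radians(75)));d,e=sim(c,P+ax*.033,C*rz(np.radians(155)));print(b.round(2),c.round(2),d.round(2),abs(e).max())
E
```

```text
[ 0.42994698 -0.05276019  0.21405783] [-0.9  -0.18  1.16  2.05 -0.28  1.21  0.9 ]
(array([-30.4,  13.4,  50.3]), array([0.8, 1.6, 0. ])) (array([-27.6,  12. , 152.2]), array([0.8, 1.6, 0. ]))
[-0.7   0.43  1.05  2.11 -0.91  1.13  1.41] [-0.83  0.6   1.26  2.11 -1.06  1.27  0.22] [-0.87  0.72  1.34  2.12 -1.15  1.36 -1.12] 0.003274903056014399
```

```bash
python3 - <<'E'
from h import *
from kin import *
w=np.load("w2.npy");C=R.from_quat(np.load("C2.npy"));ax=R.from_euler("z",w[2]).apply(PZ);P=W(w,P0)[0]
st=arm.state();q0=st["joint_positions"]
D=R.from_quat(st["ee_rot"])
Z=lambda d:rz(np.radians(d))
for up in (0,60,90):
  for s in (-10,10,30):
    q,_=sim(q0,st["eef_pos"],D*Z(up)) if up else (q0,0)
    q,_=sim(q,P+ax*.135,C*Z(up)); q,_=sim(q,P+ax*.135,C*Z(s)); a,_=sim(q,P+ax*.033,C*Z(s))
    b,e1=sim(a,P+ax*.033,C*Z(s+75));c,e=sim(b,P+ax*.033,C*Z(s+150))
    print(up,s,a.round(2),b.round(2),c.round(2),abs(e).max().round(4))
E
```

```text
0 -10 [-0.68  0.41  1.02  2.11 -0.89  1.12  1.57] [-0.82  0.58  1.24  2.11 -1.04  1.25  0.38] [-0.87  0.71  1.34  2.12 -1.15  1.36 -0.86] 0.0031
0 10 [-0.72  0.44  1.07  2.11 -0.92  1.14  1.25] [-0.84  0.62  1.28  2.12 -1.08  1.29  0.05] [-0.87  0.71  1.34  2.12 -1.15  1.36 -1.21] 0.0031
0 30 [-0.75  0.48  1.13  2.11 -0.96  1.17  0.93] [-0.86  0.67  1.32  2.12 -1.12  1.33 -0.27] [-0.87  0.71  1.34  2.12 -1.15  1.36 -1.56] 0.0031
60 -10 [-0.51  0.33  0.81  2.1  -0.79  1.05  1.49] [-0.69  0.42  1.03  2.11 -0.9   1.12  0.27] [-0.83  0.59  1.25  2.11 -1.05  1.26 -0.92] 0.0
60 10 [-0.54  0.34  0.84  2.11 -0.81  1.06  1.15] [-0.71  0.44  1.07  2.11 -0.92  1.14 -0.06] [-0.84  0.62  1.28  2.12 -1.08  1.29 -1.26] 0.0
60 30 [-0.57  0.35  0.88  2.11 -0.82  1.07  0.82] [-0.74  0.47  1.11  2.11 -0.95  1.16 -0.39] [-0.85  0.66  1.3   2.12 -1.1   1.32 -1.59] 0.0
90 -10 [-0.44  0.31  0.73  2.1  -0.76  1.03  1.46] [-0.62  0.37  0.94  2.11 -0.85  1.09  0.23] [-0.78  0.51  1.17  2.11 -0.99  1.2  -0.97] 0.0
90 10 [-0.47  0.31  0.76  2.1  -0.77  1.04  1.12] [-0.64  0.39  0.98  2.11 -0.87  1.1  -0.11] [-0.8   0.54  1.2   2.11 -1.01  1.22 -1.3 ] 0.0
90 30 [-0.49  0.32  0.79  2.1  -0.79  1.05  0.78] [-0.67  0.41  1.01  2.11 -0.89  1.12 -0.44] [-0.82  0.57  1.23  2.11 -1.04  1.25 -1.63] 0.0
```

>>> jog_arm --pt "0 0 0 0 0 5" --pt "0 0 0 0 0 14" --pt "0 0 0 0 0 24" --pt "0 0 0 0 0 34" --pt "0 0 0 0 0 44" --pt "0 0 0 0 0 54" --pt "0 0 0 0 0 64" --pt "0 0 0 0 0 74" --pt "0 0 0 0 0 83" --pt "0 0 0 0 0 89" --pt "0 0 0 0 0 90" --pt "0 0 0 0 0 90"

```text
time: 18.0
eef_pos: [0.4299, -0.0527, 0.2141]
ee_rot: [0.943, 0.259, 0.093, -0.189]
contact_force: [-0.3, -0.1, 0.4]
opening: 0.0854
grip_force: 0.0
```

```bash
python3 - <<'E'
from h import *
from kin import *
w=np.load("w2.npy");C=R.from_quat(np.load("C2.npy"))*rz(np.radians(90));ax=R.from_euler("z",w[2]).apply(PZ);P=W(w,P0)[0]
st=arm.state();q=st["joint_positions"];print(q.round(2),tgt(P+ax*.135,C),tgt(P+ax*.110,C))
E
```

```text
[-0.68 -0.1   0.97  2.05 -0.36  1.22 -0.61] (array([13.4, 30.5, 50.2]), array([ 1.6, -0.8,  0.1])) (array([13.1, 29.8, 75.2]), array([ 1.6, -0.8,  0.1]))
```

>>> jog_arm --pt "4 8 12 0.5 -0.2 0" --pt "9 20 32 1.2 -0.6 0" --pt "13 29 47 1.6 -0.8 0" --pt "13.4 30.5 50.2 1.6 -0.8 0.1" --pt "13.4 30.5 50.2 1.6 -0.8 0.1"

```text
time: 18.62
eef_pos: [0.4608, -0.0509, 0.1626]
ee_rot: [0.941, 0.26, 0.082, -0.2]
contact_force: [-0.0, -1.0, 0.3]
opening: 0.0856
grip_force: 0.0
```

>>> jog_arm --pt "0 0 0 0 0 -5" --pt "0 0 0 0 0 -15" --pt "0 0 0 0 0 -25" --pt "0 0 0 0 0 -35" --pt "0 0 0 0 0 -45" --pt "0 0 0 0 0 -55" --pt "0 0 0 0 0 -65" --pt "0 0 0 0 0 -75" --pt "0 0 0 0 0 -85" --pt "0 0 0 0 0 -94" --pt "0 0 0 0 0 -100" --pt "0 0 0 0 0 -100" --pt "0 0 0 0 0 -100"

```text
time: 20.25
eef_pos: [0.4611, -0.0507, 0.1631]
ee_rot: [0.407, 0.887, 0.207, -0.066]
contact_force: [0.4, -0.1, -0.1]
opening: 0.0855
grip_force: 0.0
```

```bash
python3 - <<'E'
from h import *
from kin import *
w=np.load("w2.npy");C=R.from_quat(np.load("C2.npy"))*rz(np.radians(-10));ax=R.from_euler("z",w[2]).apply(PZ);P=W(w,P0)[0]
st=arm.state();q=st["joint_positions"];print(q.round(2),tgt(P+ax*.135,C),tgt(P+ax*.033,C),C.as_matrix().round(2))
E
```

```text
[-0.46  0.15  0.82  2.01 -0.58  1.2   1.34] (array([-0. , -0.1,  0.6]), array([ 0.1,  0. , -0.3])) (array([ -0. ,  -0.2, 102.6]), array([ 0.1,  0. , -0.3])) [[-0.66  0.75  0.05]
 [ 0.69  0.59  0.42]
 [ 0.28  0.31 -0.91]]
```

>>> jog_arm --pt "0 0 10 0 0 0" --pt "0 0 30 0 0 0" --pt "0 0 52 0 0 0" --pt "0 0 72 0 0 0" --pt "0 0 86 0 0 0" --pt "0 0 95 0 0 0" --pt "0 0 100 0 0 0" --pt "0 0 102.5 0 0 0" --pt "0 0 102.5 0 0 0" --pt "0 0 102.5 0 0 0" --hand 1

```text
time: 21.5
eef_pos: [0.4665, -0.0078, 0.07]
ee_rot: [0.406, 0.888, 0.207, -0.066]
contact_force: [-0.2, -0.2, -0.8]
opening: 0.0856
grip_force: 0.0
```

>>> jog_arm --pt "0 0 0 0 0 0" --pt "0 0 0 0 0 0" --pt "0 0 0 0 0 0" --pt "0 0 0 0 0 0" --pt "0 0 0 0 0 0" --pt "0 0 0 0 0 0" --pt "0 0 0 0 0 0" --pt "0 0 0 0 0 0" --pt "0 0 0 0 0 0" --hand 0

```text
time: 22.62
eef_pos: [0.465, -0.0089, 0.0695]
ee_rot: [0.407, 0.887, 0.206, -0.067]
contact_force: [-8.6, -7.6, 8.9]
opening: 0.0403
grip_force: 59.4
```

>>> jog_arm --pt "0 -2 0 0 0 0" --pt "0 -2 0 0 0 3" --pt "0 -2 0 0 0 9" --pt "0 -2 0 0 0 16" --pt "0 -2 0 0 0 23" --pt "0 -2 0 0 0 30" --pt "0 -2 0 0 0 37" --pt "0 -2 0 0 0 44" --pt "0 -2 0 0 0 51" --pt "0 -2 0 0 0 58" --pt "0 -2 0 0 0 65" --pt "0 -2 0 0 0 70" --pt "0 -2 0 0 0 70" --pt "0 -2 0 0 0 70"

```text
time: 24.38
eef_pos: [0.4663, -0.009, 0.0697]
ee_rot: [0.842, 0.494, 0.133, -0.172]
contact_force: [5.7, 0.4, 1.3]
opening: 0.0402
grip_force: 60.2
```

```bash
python3 - <<'E'
from h import *
w=np.load("w2.npy");ax=R.from_euler("z",w[2]).apply(PZ);P=W(w,P0)[0]
st=arm.state();A=R.from_quat(st["ee_rot"]);print(st["joint_positions"].round(2),A.inv().apply(st["contact_force"]).round(1),A.inv().apply(st["moment"]).round(2),A.inv().apply(ax).round(3))
E
```

```text
[-0.61  0.37  0.94  2.11 -0.85  1.09  0.32] [ 3.5  4.6 -0.7] [-1.24  0.27  0.08] [ 0.001  0.002 -1.   ]
```

>>> jog_arm --pt "0 0 0 0 0 3" --pt "0 0 0 0 0 9" --pt "0 0 0 0 0 16" --pt "0 0 0 0 0 23" --pt "0 0 0 0 0 30" --pt "0 0 0 0 0 37" --pt "0 0 0 0 0 44" --pt "0 0 0 0 0 51" --pt "0 0 0 0 0 58" --pt "0 0 0 0 0 65" --pt "0 0 0 0 0 70" --pt "0 0 0 0 0 70" --pt "0 0 0 0 0 70"

```text
time: 26.0
eef_pos: [0.4669, -0.0101, 0.0693]
ee_rot: [0.973, -0.078, 0.011, -0.215]
contact_force: [10.7, -3.3, -6.9]
opening: 0.04
grip_force: 61.1
```

>>> jog_arm --pt "0 0 0 0 0 0" --pt "0 0 0 0 0 0" --pt "0 0 0 0 0 0" --pt "0 0 0 0 0 0" --pt "0 0 0 0 0 0" --pt "0 0 0 0 0 0" --pt "0 0 0 0 0 0" --hand 1

```text
time: 26.88
eef_pos: [0.4647, -0.0088, 0.069]
ee_rot: [0.973, -0.078, 0.009, -0.217]
contact_force: [0.9, -1.1, 0.1]
opening: 0.0857
grip_force: 0.0
```

>>> jog_arm --pt "0 0 -8 0 0 0" --pt "0 0 -25 0 0 0" --pt "0 0 -50 0 0 0" --pt "0 0 -75 0 0 0" --pt "0 0 -95 0 0 0" --pt "0 0 -100 0 0 0" --pt "0 0 -100 0 0 0"

```text
time: 27.75
eef_pos: [0.4597, -0.0508, 0.1599]
ee_rot: [0.973, -0.078, 0.009, -0.217]
contact_force: [-0.3, 1.3, -0.4]
opening: 0.0852
grip_force: 0.0
```

>>> jog_arm --pt "0 10 -10 0 0 0" --pt "0 30 -25 0 0 0" --pt "0 55 -40 0 0 0" --pt "0 75 -50 0 0 0" --pt "0 80 -50 0 0 0" --pt "0 80 -50 0 0 0"

```text
time: 28.5
eef_pos: [0.445, -0.1433, 0.1706]
ee_rot: [0.973, -0.079, 0.008, -0.217]
contact_force: [0.0, 0.8, -0.7]
opening: 0.0851
grip_force: 0.0
```

```bash
python3 - <<'E'
from h import *
st=arm.state();print(st["eef_pos"],st["joint_positions"].round(2))
im=np.mean([arm.capture("top")[:,:,::-1].astype(float) for _ in range(4)],0).astype(np.uint8)
s=arm.capture("side")[:,:,::-1];cv2.imwrite("pics/s6.png",s);cv2.imwrite("pics/t6.png",im)
w=np.load("w2.npy");b=cv2.imread("pics/top0.png")
A=deco(rect("top",im,w,.003,400),[.0265,.032,.048]);B=rect("top",im,w,.029,400)
r0=deco(rect("top",b,w,.003,400),[.0265])[100:300]
cv2.imwrite("pics/r2.png",np.vstack([np.hstack([A,deco(B,[.021])]),np.hstack([r0,cv2.resize(s[200:320,240:480],(400,200))])]))
E
```

```text
[ 0.44501328 -0.14327906  0.17056688] [-0.55  0.4   1.24  1.94 -0.74  1.42 -0.77]
```

View pics/r2.png

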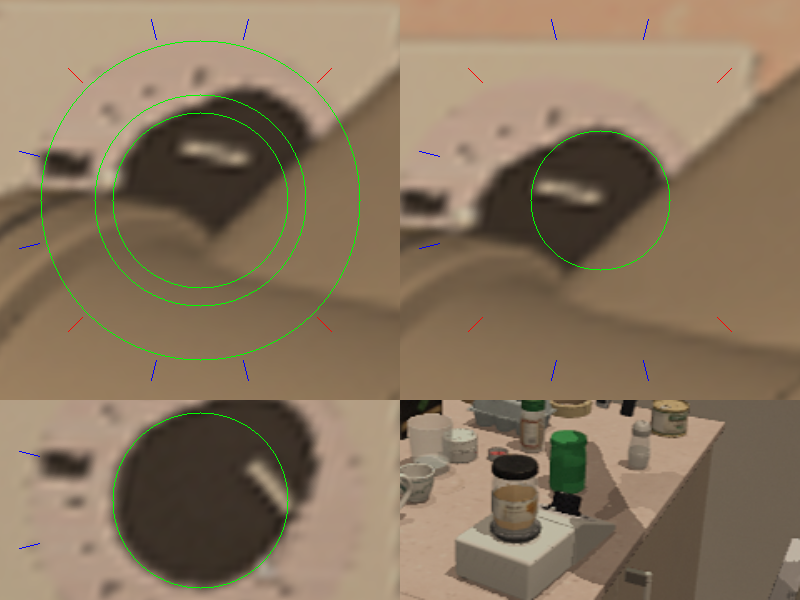

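```bash
python3 - <<'E'
from h import *
w=np.load("w2.npy");N=600;half=.06;s=N/2/half
g=(np.arange(N)+.5)/N*2*half-half;U,V=np.meshgrid(g,g);r=np.hypot(U,V);ang=np.degrees(np.arctan2(-V,-U))  # 0=left, + up ; dial=135+ang
def blob(m,wt):
    m=wt*m; c=np.array([(U*m).sum(),(V*m).sum()])/m.sum(); S=np.cov(np.c_[U.ravel(),V.ravel()].T,aweights=m.ravel()); e=np.linalg.eigh(S)[1][:,1]; e=e*np.sign(-e[0] or 1)
    return c, 135+np.degrees(np.arctan2(-c[1],-c[0])), np.hypot(*c), 135+np.degrees(np.arctan2(-e[1],-e[0])), np.sqrt(np.linalg.eigvalsh(S))
for nm in("top0","t6"):
    im=cv2.imread(f"pics/{nm}.png")
    G3=rect("top",im,w,.0035,N).mean(2).astype(float);G29=rect("top",im,w,.029,N).mean(2).astype(float)
    wt=np.clip(120-G3,0,60); print(nm,"tab",blob((r>.033)&(r<.05)&(ang>2)&(ang<27)&(U<0),wt))
    wl=np.clip(G29-80,0,80); print("  line",blob((r<.0195),wl*(((U-.006)>V)|(nm=="t6"))*((V<.003) | (nm!="t6"))))
    p=r"";
    m=(r>.027)&(r<.0335)
    a=ang if nm=="t6" else (ang+135)%360-135
    for lo in range(-2,34,3) if nm=="t6" else range(-150,-117,3):
        k=m&(a>=lo)&(a<lo+3); print((lo+1,int(G3[k].mean()),int(G3[k].max())),end=" ")
    print()
    # tick centre check at h=0
    G0=rect("top",im,w,.0,N).mean(2).astype(float)
    for d in (0,45,67.5,90,-45,-67.5,-90):
        t=np.radians(d);c=np.array([-np.cos(t),-np.sin(t)])*.0375
        k=(np.hypot(U-c[0],V-c[1])<.005); wk=k*np.clip(np.median(G0[k])-8-G0,0,None)
        if wk.sum()>0: print(d,((U*wk).sum()/wk.sum()*1e3).round(1),((V*wk).sum()/wk.sum()*1e3).round(1),end=" | ")
    print()
E
```

```text
top0 tab (array([-0.04067158, -0.01036776]), np.float64(149.3009343047611), np.float64(0.041972231322994075), np.float64(141.8448701040824), array([0.00193504, 0.00388975]))
  line (array([ 0.01907734, -0.00118719]), np.float64(311.4390478579528), np.float64(0.019114243977779975), np.float64(49.250895449334976), array([0.00013451, 0.00338062]))<stdin>:16: RuntimeWarning: Mean of empty slice.
  ret = ret.dtype.type(ret / rcount)
Traceback (most recent call last):
ValueError: cannot convert float NaN to integer
```

```bash
python3 - <<'E'
from h import *
w=np.load("w2.npy");N=600;half=.06
g=(np.arange(N)+.5)/N*2*half-half;U,V=np.meshgrid(g,g);r=np.hypot(U,V);dial=(135+np.degrees(np.arctan2(-V,-U))+60)%360-60
def blob(m,wt,ref):
    m=wt*m; c=np.array([(U*m).sum(),(V*m).sum()])/m.sum(); S=np.cov(np.c_[U.ravel(),V.ravel()].T,aweights=m.ravel()+1e-12); e=np.linalg.eigh(S)[1][:,1]
    t=np.radians(135-ref); e=e*np.sign(e@[-np.cos(t),np.sin(t)]); f=lambda v:((135+np.degrees(np.arctan2(-v[1],-v[0]))+60)%360-60).round(1)
    return (c*1e3).round(1),"pos",f(c),"dir",f(e),(np.sqrt(np.linalg.eigvalsh(S))*1e3).round(1)
for nm,ref in(("top0",0),("t6",147)):
    im=cv2.imread(f"pics/{nm}.png")
    G=lambda h:rect("top",im,w,h,N).mean(2).astype(float)
    G3,G29,G0=G(.0035),G(.029),G(0)
    print(nm,"tab",blob((r>.033)&(r<.05)&(abs(dial-150)<13),np.clip(120-G3,0,60),150))
    t=np.radians(135-ref);a=np.array([-np.cos(t),np.sin(t)]); al=U*a[0]+V*a[1]; pe=U*a[1]-V*a[0]
    print(" line",blob((al>-.003)&(al<.0205)&(abs(pe)<.006),np.clip(G29-75,0,90),ref))
    k=(r>.0275)&(r<.034)
    print(" nose",[(d,int(np.sort(G3[k&(abs(dial-d)<1.5)])[-200:].mean())) for d in range(ref-16,ref+17,2)])
    for d in (135,180,202.5,225,90,67.5,45):
        t=np.radians(135-d);c=np.array([-np.cos(t),np.sin(t)])*.0375
        k=(np.hypot(U-c[0],V-c[1])<.005); wk=k*np.clip(np.median(G0[k])-8-G0,0,None)
        print("  tick",d,(c*1e3).round(1),((U*wk).sum()/wk.sum()*1e3).round(1),((V*wk).sum()/wk.sum()*1e3).round(1))
E
```

```text
top0 tab (array([-40.7, -10.4]), 'pos', np.float64(149.3), 'dir', np.float64(141.8), array([1.9, 3.9]))
 line (array([7.4, 7.3]), 'pos', np.float64(-0.3), 'dir', np.float64(3.0), array([1.4, 5. ]))
 nose [(-16, 147), (-14, 146), (-12, 146), (-10, 147), (-8, 147), (-6, 147), (-4, 146), (-2, 146), (0, 147), (2, 149), (4, 146), (6, 142), (8, 139), (10, 141), (12, 145), (14, 151), (16, 153)]
  tick 135 [-37.5   0. ] -35.8 -0.6
  tick 180 [-26.5 -26.5] -25.6 -28.0
  tick 202.5 [-14.4 -34.6] -13.6 -33.9
  tick 225 [ -0.  -37.5] 1.6 -38.3
  tick 90 [-26.5  26.5] -25.5 25.3
  tick 67.5 [-14.4  34.6] -13.6 31.7
  tick 45 [-0.  37.5] -0.2 35.9
t6 tab (array([-40.7,  -9.1]), 'pos', np.float64(147.5), 'dir', np.float64(149.7), array([3.4, 4. ]))
 line (array([-9.6, -2.6]), 'pos', np.float64(150.1), 'dir', np.float64(147.6), array([1.1, 5.4]))
 nose [(131, 86), (133, 84), (135, 82), (137, 86), (139, 103), (141, 127), (143, 148), (145, 158), (147, 163), (149, 167), (151, 168), (153, 165), (155, 162), (157, 162), (159, 164), (161, 165), (163, 164)]
  tick 135 [-37.5   0. ] -38.5 -1.9
  tick 180 [-26.5 -26.5] -25.6 -28.0
  tick 202.5 [-14.4 -34.6] -13.6 -34.0
  tick 225 [ -0.  -37.5] 1.6 -38.4
  tick 90 [-26.5  26.5] nan nan
  tick 67.5 [-14.4  34.6] nan nan
  tick 45 [-0.  37.5] nan nan<stdin>:20: RuntimeWarning: invalid value encountered in scalar divide
```

```bash
python3 - <<'E'
from h import *
from kin import *
w=np.load("w2.npy");ax=R.from_euler("z",w[2]).apply(PZ);st=arm.state();A=R.from_quat(st["ee_rot"])
p=np.array([.4669,-.0101,.0693]);print(tgt(p+ax*.1,A),tgt(p,A))
q,_=sim(st["joint_positions"],p+ax*.1,A);q,_=sim(q,p,A);print(q.round(2))
N=600;half=.06
g=(np.arange(N)+.5)/N*2*half-half;U,V=np.meshgrid(g,g);U=U-.0008;V=V+.0009;r=np.hypot(U,V);dial=135+np.degrees(np.arctan2(-V,-U))
for nm in("top0","t1","t6"):
  im=cv2.imread(f"pics/{nm}.png")
  for h in (.002,.004):
    G3=rect("top",im,w,h,N).mean(2).astype(float)
    for th in(110,90,70):
        m=(r>.033)&(r<.05)&(abs(dial-149)<11); m=m*np.clip(th-G3,0,None);c=np.array([(U*m).sum(),(V*m).sum()])/m.sum()
        print(nm,h,th,(c*1e3).round(1),(135+np.degrees(np.arctan2(-c[1],-c[0]))).round(1))
E
```

```text
(array([  2.4, -78.5,  49. ]), array([0., 0., 0.])) (array([  2.5, -78.5, 149. ]), array([0., 0., 0.]))
[-0.73  0.47  1.1   2.11 -0.95  1.17 -0.82]
top0 0.002 110 [-40.7 -10.1] 149.0
top0 0.002 90 [-40.7 -10.1] 149.0
top0 0.002 70 [-40.7 -10.2] 149.0
top0 0.004 110 [-41.7  -9.2] 147.5
top0 0.004 90 [-41.7  -9.2] 147.5
top0 0.004 70 [-41.7  -9.3] 147.6
t1 0.002 110 [-40.7 -10.1] 149.0
t1 0.002 90 [-40.7 -10.1] 149.0
t1 0.002 70 [-40.6 -10.1] 149.0
t1 0.004 110 [-41.7  -9.2] 147.5
t1 0.004 90 [-41.7  -9.2] 147.5
t1 0.004 70 [-41.6  -9.2] 147.5
t6 0.002 110 [-40.7  -9.9] 148.7
t6 0.002 90 [-40.7 -10.1] 149.0
t6 0.002 70 [-40.7 -10.2] 149.1
t6 0.004 110 [-41.7  -9.2] 147.5
t6 0.004 90 [-41.7  -9.2] 147.5
t6 0.004 70 [-41.7  -9.3] 147.6
```

The tab is at about 148° and the dial at about 145.2°, so I'm regrasping to add 3°.

>>> jog_arm --pt "0 -10 8 0 0 0" --pt "1 -35 22 0 0 0" --pt "2 -62 38 0 0 0" --pt "2.5 -78.5 49 0 0 0" --pt "2.5 -78.5 49 0 0 0" --pt "2.5 -78.5 65 0 0 0" --pt "2.5 -78.5 90 0 0 0" --pt "2.5 -78.5 115 0 0 0" --pt "2.5 -78.5 135 0 0 0" --pt "2.5 -78.5 146 0 0 0" --pt "2.5 -78.5 149 0 0 0" --pt "2.5 -78.5 149 0 0 0" --pt "2.5 -78.5 149 0 0 0" --hand 1

```text
time: 30.38
eef_pos: [0.4673, -0.0113, 0.0697]
ee_rot: [0.973, -0.078, 0.009, -0.217]
contact_force: [0.6, -0.8, -0.2]
opening: 0.0854
grip_force: 0.0
```

>>> jog_arm --pt "0 0 0 0 0 0" --pt "0 0 0 0 0 0" --pt "0 0 0 0 0 0" --pt "0 0 0 0 0 0" --pt "0 0 0 0 0 0" --pt "0 0 0 0 0 0" --pt "0 0 0 0 0 0" --pt "0 0 0 0 0 0" --pt "0 0 0 0 0 0" --hand 0

```text
time: 31.5
eef_pos: [0.4671, -0.0107, 0.0699]
ee_rot: [0.973, -0.078, 0.009, -0.217]
contact_force: [-2.5, 0.3, 8.6]
opening: 0.0396
grip_force: 59.5
```

>>> jog_arm --pt "0 0 0 0 0 1" --pt "0 0 0 0 0 2" --pt "0 0 0 0 0 3" --pt "0 0 0 0 0 3" --pt "0 0 0 0 0 3" --pt "0 0 0 0 0 3"

```text
time: 32.25
eef_pos: [0.4671, -0.0108, 0.0699]
ee_rot: [0.971, -0.104, 0.003, -0.218]
contact_force: [-2.9, 0.4, 8.8]
opening: 0.0403
grip_force: 59.3
```

```bash
python3 - <<'E'
from h import *
st=arm.state();A=R.from_quat(st["ee_rot"]);S=R.from_quat(np.load("C2.npy"))*R.from_euler("z",-10,degrees=True)
print(st["joint_positions"].round(2),"turn since first grasp",np.degrees((S.inv()*A).as_rotvec()).round(1),A.inv().apply(st["moment"]).round(2))
E
```

```text
[-0.72  0.47  1.1   2.11 -0.94  1.16 -0.88] turn since first grasp [1.000e-01 1.000e-01 1.432e+02] [ 0.2  -0.64  0.06]
```

Now I'll release, back off, and move clear for a measurement.

>>> jog_arm --pt "0 0 0 0 0 0" --pt "0 0 0 0 0 0" --pt "0 0 0 0 0 0" --pt "0 0 0 0 0 0" --pt "0 0 0 0 0 0" --pt "0 0 0 0 0 0" --pt "0 0 0 0 0 0" --hand 1

```text
time: 33.12
eef_pos: [0.4669, -0.0109, 0.0692]
ee_rot: [0.971, -0.104, 0.003, -0.217]
contact_force: [-0.1, -0.2, -0.7]
opening: 0.0853
grip_force: 0.0
```

>>> jog_arm --pt "0 0 -8 0 0 0" --pt "0 0 -25 0 0 0" --pt "0 0 -50 0 0 0" --pt "0 0 -75 0 0 0" --pt "0 0 -95 0 0 0" --pt "0 10 -110 0 0 0" --pt "0 35 -130 0 0 0" --pt "0 70 -150 0 0 0" --pt "0 110 -160 0 0 0" --pt "0 120 -160 0 0 0" --pt "0 120 -160 0 0 0"

```text
time: 34.5
eef_pos: [0.4343, -0.185, 0.1634]
ee_rot: [0.971, -0.105, 0.003, -0.217]
contact_force: [0.0, 0.7, -0.5]
opening: 0.0854
grip_force: 0.0
```

```bash
cat > meas.py <<'E'
from h import *
import sys
im=np.mean([arm.capture("top")[:,:,::-1].astype(float) for _ in range(4)],0).astype(np.uint8);cv2.imwrite(sys.argv[1],im)
w=np.load("w2.npy");N=600;half=.06
g=(np.arange(N)+.5)/N*2*half-half;U,V=np.meshgrid(g,g);U=U-.0008;V=V+.0009
t=np.radians(135-147);a=np.array([-np.cos(t),np.sin(t)]);al=U*a[0]+V*a[1];pe=U*a[1]-V*a[0]
f=lambda v:(135+np.degrees(np.arctan2(-v[1],-v[0]))).round(1)
for n in ("pics/t6.png",sys.argv[1]):
    i=cv2.imread(n);G=rect("top",i,w,.029,N).mean(2).astype(float)
    m=((al>-.003)&(al<.0205)&(abs(pe)<.006))*np.clip(G-75,0,90);c=np.array([(U*m).sum(),(V*m).sum()])/m.sum()
    S=np.cov(np.c_[U.ravel(),V.ravel()].T,aweights=m.ravel()+1e-12);e=np.linalg.eigh(S)[1][:,1];e=-e*np.sign(e[0])
    print(n,"line pos",f(c),"dir",f(e),(c*1e3).round(1))
    r=np.hypot(U,V);d=135+np.degrees(np.arctan2(-V,-U));G=rect("top",i,w,.0035,N).mean(2).astype(float)
    m=(r>.033)&(r<.05)&(abs(d-149)<11);m=m*np.clip(90-G,0,None);c=np.array([(U*m).sum(),(V*m).sum()])/m.sum();print("  tab",f(c),(c*1e3).round(1))
E
python3 meas.py pics/t7.png
python3 - <<'E'
from h import *
st=arm.state();print(st["eef_pos"],st["joint_positions"].round(2))
# jar & bystander change: side diff vs before
a=cv2.imread("pics/s6.png").astype(int);b=arm.capture("side")[:,:,::-1].astype(int)
d=abs(a-b).sum(2)>60;print("jar region change",d[220:330,260:330].sum())
E
```

```text
pics/t6.png line pos 144.3 dir 147.6 [-10.4  -1.7]
  tab 147.9 [-41.5  -9.5]
pics/t7.png line pos 145.7 dir 147.1 [-8.7 -1.6]
  tab nan [nan nan]
[ 0.43523094 -0.18324148  0.16379086] [-0.41  0.44  1.19  1.91 -0.74  1.44 -0.74]
jar region change 29meas.py:14: RuntimeWarning: invalid value encountered in divide
  m=(r>.033)&(r<.05)&(abs(d-149)<11);m=m*np.clip(90-G,0,None);c=np.array([(U*m).sum(),(V*m).sum()])/m.sum();print("  tab",f(c),(c*1e3).round(1))
```

```bash
python3 - <<'E'
from h import *
from kin import *
st=arm.state();q=st["joint_positions"];A=R.from_quat(st["ee_rot"])
a,e=sim(q,st["eef_pos"]+[0,.05,.16],A);print(tgt(st["eef_pos"]+[0,.05,.16],A),a.round(2),abs(e).max())
b,e=sim(a,np.array([.30,.45,.34]),A);print(tgt(np.array([.30,.45,.34]),A),b.round(2),abs(e).max())
z=A.apply([0,0,1]);c=np.cross(z,[0,0,-1]);B=R.from_rotvec(c/np.linalg.norm(c)*np.arccos(-z[2]))*A
b,e=sim(a,np.array([.30,.5,.34]),B);print(tgt(np.array([.30,.5,.34]),B),b.round(2),abs(e).max())
E
```

```text
(array([ -16.3, -111.8, -123.9]), array([0., 0., 0.])) [-0.82 -0.06  1.29  1.78 -0.35  1.54 -1.28] 6.107548689016085e-09
(array([-266.2, -607.8,  100.2]), array([0., 0., 0.])) [-0.96 -0.14  0.01  1.86 -0.24  1.04 -2.6 ] 0.043163851930598025
(array([-276.3, -652.1,  121.2]), array([-25. ,   2.3,  -0. ])) [-1.36  0.21  0.31  1.46 -0.06  1.49 -2.6 ] 0.24057282174431388
```

>>> jog_arm --pt "-2 -12 -15 0 0 -6" --pt "-5 -30 -35 0 0 -15" --pt "-8 -55 -60 0 0 -24" --pt "-12 -80 -90 0 0 -34" --pt "-15 -100 -112 0 0 -44" --pt "-16 -112 -124 0 0 -54" --pt "-16 -112 -124 0 0 -64" --pt "-16 -112 -124 0 0 -74" --pt "-16 -112 -124 0 0 -84" --pt "-16 -112 -124 0 0 -90" --pt "-16 -112 -124 0 0 -90" --pt "-16 -112 -124 0 0 -90"

```text
time: 36.25
eef_pos: [0.4353, -0.1338, 0.3238]
ee_rot: [0.76, 0.612, 0.155, -0.152]
contact_force: [0.1, -0.2, -0.6]
opening: 0.0855
grip_force: 0.0
```

```bash
python3 - <<'E'
from h import *
from kin import *
st=arm.state();q=st["joint_positions"];A=R.from_quat(st["ee_rot"])
z=A.apply([0,0,1]);c=np.cross(z,[0,0,-1]);B=R.from_rotvec(c/np.linalg.norm(c)*np.arccos(-z[2]))*A
print(st["eef_pos"],q.round(2))
for t in ([.3,.5,.34],[.3,.45,.34]):
    b,e=sim(q,np.array(t),B);print(tgt(np.array(t),B),b.round(2),abs(e).max())
E
```

```text
[ 0.43533769 -0.13384132  0.323819  ] [-0.73 -0.04  1.21  1.78 -0.37  1.54  0.3 ]
(array([ 539.8, -262.3,  245.2]), array([ -2.4, -25. ,   0. ])) [-1.1   0.21 -0.02  1.44  0.    1.49 -1.33] 3.063897469068877e-10
(array([ 495.6, -252.1,  224.1]), array([ -2.4, -25. ,   0. ])) [-1.05  0.11 -0.02  1.55  0.    1.48 -1.28] 1.8325313488887218e-10
```

>>> jog_arm --pt "20 -10 9 0 -1 0" --pt "60 -29 27 0 -3 0" --pt "105 -51 48 -0.5 -5 0" --pt "150 -73 68 -0.7 -7 0" --pt "195 -95 88 -0.9 -9 0" --pt "240 -117 109 -1.1 -11 0" --pt "285 -138 129 -1.3 -13 0" --pt "330 -160 150 -1.5 -15 0" --pt "375 -182 170 -1.7 -17.5 0" --pt "420 -204 191 -1.9 -19.5 0" --pt "465 -226 211 -2.1 -21.5 0" --pt "505 -245 229 -2.3 -23.5 0" --pt "532 -259 242 -2.4 -25 0" --pt "540 -262 245 -2.4 -25 0" --pt "540 -262 245 -2.4 -25 0" --pt "540 -262 245 -2.4 -25 0"

```text
time: 38.25
eef_pos: [0.3002, 0.4983, 0.3402]
ee_rot: [0.779, 0.627, 0.0, 0.001]
contact_force: [0.2, 0.0, -0.7]
opening: 0.0854
grip_force: 0.0
```

```bash
python3 meas.py pics/t8.png; python3 - <<'E'
from h import *
w=np.load("w2.npy");N=600;half=.06
g=(np.arange(N)+.5)/N*2*half-half;U,V=np.meshgrid(g,g);U=U-.0008;V=V+.0009;r=np.hypot(U,V);d=135+np.degrees(np.arctan2(-V,-U))
im=cv2.imread("pics/t8.png");G=rect("top",im,w,.003,N).mean(2).astype(int)
for R0 in (.0285,.030,.0315,.033,.036,.040,.044): print(R0,[int(G[(abs(r-R0)<.0006)&(abs(d-k)<1)].mean()) for k in range(124,175,3)])
a=cv2.imread("pics/top0.png").astype(int);df=(abs(a-im.astype(int)).sum(2)>90).astype(np.uint8)
n,_,s,c=cv2.connectedComponentsWithStats(df);print([(s[i].tolist()) for i in range(1,n) if s[i,4]>15])
E
```

```text
pics/t6.png line pos 144.3 dir 147.6 [-10.4  -1.7]
  tab 147.9 [-41.5  -9.5]
pics/t8.png line pos 147.6 dir 148.7 [-10.1  -2.3]
  tab 147.9 [-41.4  -9.5]
0.0285 [126, 136, 149, 141, 125, 101, 91, 124, 164, 161, 146, 149, 150, 147, 147, 155, 159]
0.03 [150, 160, 169, 163, 150, 130, 116, 143, 166, 155, 148, 158, 163, 158, 155, 156, 161]
0.0315 [160, 161, 162, 161, 160, 148, 139, 148, 153, 144, 144, 153, 156, 154, 154, 155, 157]
0.033 [154, 155, 154, 155, 160, 158, 152, 142, 138, 144, 147, 151, 152, 153, 154, 156, 158]
0.036 [153, 155, 137, 117, 144, 164, 147, 99, 68, 71, 93, 127, 150, 154, 155, 157, 155]
0.04 [153, 159, 137, 116, 147, 161, 126, 62, 37, 64, 117, 149, 156, 156, 155, 155, 154]
0.044 [153, 153, 155, 159, 157, 168, 124, 57, 38, 51, 123, 159, 157, 156, 154, 153, 152]
[[235, 244, 29, 24, 420], [168, 263, 32, 34, 844], [0, 280, 72, 24, 463], [0, 284, 218, 89, 3308], [152, 287, 229, 159, 8366], [305, 307, 15, 4, 34], [228, 320, 158, 22, 1037], [304, 329, 82, 18, 458], [6, 333, 14, 3, 20], [0, 336, 19, 4, 23], [20, 340, 19, 6, 29], [0, 344, 177, 61, 4639], [381, 361, 13, 45, 190], [395, 386, 13, 19, 136], [81, 393, 18, 10, 82], [402, 407, 8, 7, 34], [414, 406, 6, 21, 36], [407, 416, 4, 26, 62], [364, 426, 19, 17, 103], [394, 453, 12, 3, 16], [392, 457, 19, 6, 31], [388, 456, 28, 23, 73], [339, 458, 22, 10, 46], [357, 461, 13, 2, 17], [391, 465, 20, 5, 34]]
```

```bash
python3 -c "
from station import arm
print(arm.sign_off())"
```

```text
the job is handed in; nothing more can be done
None
```

The jar stands upright in the middle of the warmer's plate and is released. The dial is turned clockwise to about 148°, in line with the set tab at 147.9° (measured to within a degree or two). The tab and the other things are unmoved as far as the last top picture shows, and the job was handed in at about 38 s.

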